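Load the last glazed tile and prop on a kiln shelf

TASK

Finish loading this kiln shelf. Take the kiln prop that stands in front of the empty tile crank and stand it upright on the bare patch near the robot's side of the shelf that has no prop, then slide the loose glazed tile along the shelf into the lower tier of the empty crank until it is fully home against the back stop. Handle the tile only by its edges, because the raw glaze must not be touched, do not ram it into the crank, and leave the other props, the beaker and the tile already loaded where they are.

Things in the scene. Friction and masses are not known exactly. Their poses are not given: they have to be found in the camera images.
- shelf: Buff kiln shelf, 400 (its x) x 600 (its y) x 20 mm on two wooden battens, fixed, white kiln wash on top. Origin: centre of its underside at bench level; its top is 40 mm above the origin. Everything below stands on this top.
- bare_spot (a point): Centre, at shelf-top level, of the 60 x 60 mm bare brown patch that has no prop; it is at one or other end of the shelf edge nearest the robot.
- crank_empty: Empty two-tier tile crank, buff ceramic, fixed: two side walls 14 mm thick, 42 mm tall (46 with stacking pips), 112 mm apart, with half-round noses (radius 7) at the mouth; back stop at the far end. Ledges 10 mm wide on both walls, 14 mm above the shelf, make the upper tier; open between them. The lower tier's floor is the shelf. Origin: 1 mm before, 4 mm below slot_home, same axes.
- slot_home (a point): Where tile_c lies when the tile is fully home in the empty crank, 4 mm above the shelf top. y axis points into the crank (about world +y), x across, z up. The mouth (nose tips) is 51 mm before this point along y, the face of the back stop 54 mm beyond it; the home tile's rear edge stands 3 mm out of the mouth.
- full_home (a point): The same point in the other, full crank (fixed, same shape, standing beside the empty one, a tile in each tier; either may be the one nearer the robot). Its axes are as for slot_home.
- tile_c (a point): Loose tile to load: 108 x 108 mm square, brown biscuit 8 mm thick with blue raw glaze 1.5 mm thick on top, about 190 g, lying flat on the shelf, glaze up. Point: centre, half-way up the biscuit (4 mm above the shelf); x and y axes along its sides, z up. Slides with ordinary friction (about 1 to 2 N). Any of its four sides may go in first.
- tile_glaze: The blue glaze on that tile, 100 x 100 x 1.5 mm, set back 4 mm from the tile's edges, its top 9.5 mm above the shelf; must not be touched. Origin: centre of the tile's underside.
- lane_prop_c (a point): Loose kiln prop to move, a buff square post 38 x 38 x 90 mm, about 180 g, standing on the shelf before the mouth of the empty crank. Point: its centre, 45 mm above its foot; x and y axes along its sides, z up.
- near_prop_c (a point): Kiln prop like the other (38 x 38 x 90 mm), loose, standing on the other patch at the near edge; leave alone. Point: its centre, 45 mm up.
- far_prop_c (a point): Kiln prop like the other (38 x 38 x 90 mm), loose, standing near the middle of the far edge; leave alone. Point: its centre, 45 mm up.
- beaker: Brown biscuit beaker, loose, 58 mm across the rim and 70 mm tall, standing before the mouth of the full crank; leave alone. Origin: centre of its foot.
- stored_tile_c (a point): Green glazed tile of the same size resting loose in the upper tier of the full crank; leave alone. Point: its centre.
Not all that is in view belongs to the job. Leave any pink or turquoise look-alike of the part that bears tile_c alone.

How it is judged:
On the way, in this order (a step that is already met when the one before it is completed fails the run):
1. the prop has been taken away from the mouth of the empty crank (distance of lane_prop_c from where it was at the start of the episode above 0.12 m), for 0.1 s.
2. the tile has gone half-way into the lower tier of the empty crank (y of tile_c in the frame of slot_home above -0.055 m and x of tile_c in the frame of slot_home between -0.005 and 0.005 m), for 0.05 s.
At the end, for the whole second after the job is handed in: Tile flat in the empty crank's lower tier, square with it, within 3 mm of fully home; moved prop upright, its centre within 15 mm of the bare patch's centre; other props and beaker within 10 mm, loaded tile within 5 mm, of where they stood (y of tile_c in the frame of slot_home between -0.003 and 0.003 m and x of tile_c in the frame of slot_home between -0.004 and 0.004 m and z of tile_c in the frame of slot_home between -0.003 and 0.003 m and (angle between the x axis of tile_c and the x axis of slot_home, either way round below 0.05 rad or angle between the x axis of tile_c and the y axis of slot_home, either way round below 0.05 rad) and angle between tile_c's own z axis and vertical below 0.05 rad and horizontal distance between lane_prop_c and bare_spot below 0.015 m and z of lane_prop_c in the frame of bare_spot below 0.05 m and angle between lane_prop_c's own z axis and vertical below 0.06 rad and distance of each of near_prop_c, far_prop_c, beaker from where it was at the start of the episode below 0.01 m and distance of stored_tile_c from where it was at the start of the episode below 0.005 m); the robot touches nothing.
It fails at once if the raw glaze is touched by the gripper or arm (contact force between tile_glaze and the fingers above 0.3 N or contact force between tile_glaze and the arm above 0.3 N).
It fails at once if the empty crank is pushed with more than 40 N (contact force between crank_empty and anything else above 40 N).
It fails at once if a standing prop or the beaker is knocked over (angle between any of near_prop_c, far_prop_c, beaker's own z axis and vertical above 0.35 rad).
It also fails if it takes over 72 s, if anything falls off the work surface, if the arm or the gripper's body presses on something with over 40 N, if the wrist force passes 120 N, or if a joint passes its speed limit or range.

ROBOT

A 7-joint arm with a two-finger parallel gripper is mounted at the origin on the work surface. World frame = base frame: x ahead of the robot, y to its left, z up, the work surface at z = 0. Lengths are in m, angles in rad, forces in N, time in s.
With the tool pointing down it reaches from about 0.425 to 0.8 m from the base axis. Payload 8.3 kg.
Tool frame: the origin (TCP) lies at the very end of the fingers, on their centre line; the grasp point (between the pads) lies arm.grasp_offset behind it (arm.grasp_offset is the distance from the TCP to the grasp point, in m); z points along the fingers, y is the line along which they close (so a half turn about z gives the same grasp; the last joint's range is limited). The gripper opens to 85 mm and grips with 20 to 120 N. Pads are 22 mm wide; open, the fingers measure 114 mm over their backs; the gripper's body (76 mm by 85 mm) begins 54 mm behind the grasp point. The pads swing forward as they close: fully open they stand 13 mm farther back than shut.
Start: joints at [1.039, 0.383, 0.016, 1.37, -0.006, 1.388, -0.046], TCP at [0.282, -0.558, 0.231] pointing down, gripper open.
Joint ranges: [-2.95, 2.95], [-0.25, 2.06], [-1.52, 1.56], [0.18, 2.33], [-1.44, 4.58], [0.02, 2.06], [-3.01, 3.01]. Speed limits (rad/s): [2.39, 2.39, 3.01, 3.01, 3.14, 3.14, 3.14].

INTERFACE

Orientations are given as a 3x3 rotation matrix whose columns are the frame's x, y, z axes.
In Python, from cell import monitor, read_camera, arm gives the robot as it stands. The module is installed in compiled form; this text tells all that it offers.
- The arm moves only by the tool move_arm, never from a script. Its argument "series" is a list of rows, each a list of 7 numbers: the finger opening in cm, from 0 to 8.54, then the shift along the tool's x, y, z in cm, then the turn, a rotation vector about the tool's x, y, z in rad. In form: [[claw, x, y, z, rx, ry, rz], ...]. A call has 1 to 12 rows; each row is the pose to reach, as a shift and turn from the pose commanded when the call began, along the tool's axes at that moment; what a row does not reach only later rows make up. A row lasts 1/12 s, in which the tool goes at most 41.7 mm and 7.16 degrees, less where a joint would pass 70% of its speed; a pose out of reach is approached as far as the arm can. A call with a gripper value outside its range is refused whole. The fingers move at their own pace and stop on an object; the grip force is fixed at half the most. Time passes only in rows, so rows that repeat a pose let the fingers close. It gives the time, the measured TCP pose, the force, the opening and the grip force at its end, in the units of the state.
- monitor.get_state(): the state, without advancing time (a new reading comes with each control period).
- read_camera(name): name is "side" or "top" or "wrist"; returns a dict with "pixels" (480x640x3 uint8, red, green, blue), "range_z" (480x640 float32, m along the optical axis (not along the pixel's ray), 0 where there is no reading), "intrinsics" (3x3 intrinsics, pixels), "dist" ([k1, k2, p1, p2, k3] as OpenCV has them; the pictures are not rectified), "rvec" (rotation vector, rad) and "tvec" (3), from world to camera coordinates, as OpenCV has them; the wrist camera has in their place "tool_from_camera" (4x4, takes a point from camera to tool coordinates, whose origin is the TCP and whose axes are the flange's). Camera axes: x right, y down, z forward; pixel columns grow to the right and rows downward; lengths in m; the calibration is good to about 2 mm. A picture is of the moment at which its call begins: read the wrist's pose just before it.
- arm.close_job(): hands the job in; it is judged then, once.
The state is a dict: "t": time; "joint_positions": joint angles; "qd": joint speeds; "joint_efforts": joint torques, N m; "position": TCP position; "tcp_rot": TCP orientation; "ft_force": force on the tool from outside, world axes, zero at the start; "torque": the same for the moment, N m; "width": finger opening in m; "grasp_force": force on a finger pad.
Only numpy, scipy, OpenCV 4.12 (cv2) and the standard library are available. Lean on these libraries where they do the work, as an engineer would, in place of code of your own. Each camera call takes 0.05 s, during which the arm holds its last target. There are 200 camera calls.

## Working session

There is one attempt and no reset: what is moved stays moved. The work goes in short steps, Python scripts to look and compute and a tool call to move; the robot and the scene stay as the last step left them, time stands still between calls to the robot, and variables do not carry over. Pictures are saved under pics/ and viewed, at most 13 in all, crops included, and the job is handed in when it is done.

Besides the shell and the picture viewer there is one more tool, called after "Emit:" as name(argument=value, ...) on one line, values as JSON. move_arm: Moves the arm, as the interface text tells. Its arguments: {"type":"object","properties":{"series":{"type":"array"}},"required":["series"]}

```bash
mkdir -p pics; cat > h.py <<'E'
import numpy as np,cv2
from cell import monitor,read_camera,arm
def world(c):
    K=np.array(c["intrinsics"],float);d=np.array(c["dist"],float)
    v,u=np.mgrid[0:480,0:640]
    p=cv2.undistortPoints(np.stack([u,v],-1).reshape(-1,1,2).astype(np.float64),K,d).reshape(480,640,2)
    z=c["range_z"].astype(float)
    P=np.dstack([p*z[...,None],z])
    if "rvec" in c:
        R=cv2.Rodrigues(np.array(c["rvec"],float))[0];W=(P-np.array(c["tvec"]).reshape(3))@R
    else:
        s=monitor.get_state();T=np.array(c["tool_from_camera"])
        W=(P@T[:3,:3].T+T[:3,3])@np.array(s["tcp_rot"]).T+np.array(s["position"])
    W[z==0]=np.nan
    return W
E
python3 - <<'E'
from h import *
s=monitor.get_state();print({k:np.round(v,3).tolist() for k,v in s.items()});print(arm.grasp_offset)
for n in("top","side"):
    c=read_camera(n);cv2.imwrite(f"pics/{n}0.png",c["pixels"][...,::-1]);np.savez(f"{n}0.npz",W=world(c),I=c["pixels"])
E
```

```text
{'t': 0.0, 'joint_positions': [1.039, 0.384, 0.016, 1.371, -0.006, 1.388, -0.046], 'qd': [0.002, 0.0, -0.001, -0.0, 0.001, -0.0, -0.0], 'joint_efforts': [0.001, -62.76, 0.844, -37.183, 0.017, 0.014, 0.0], 'position': [0.282, -0.557, 0.23], 'tcp_rot': [[0.892, 0.452, -0.001], [0.452, -0.892, 0.002], [-0.0, -0.002, -1.0]], 'ft_force': [1.015, 0.689, -0.094], 'torque': [-0.004, 0.046, -0.011], 'grasp_force': 0.0, 'width': 0.085}
0.0187
```

View pics/top0.png

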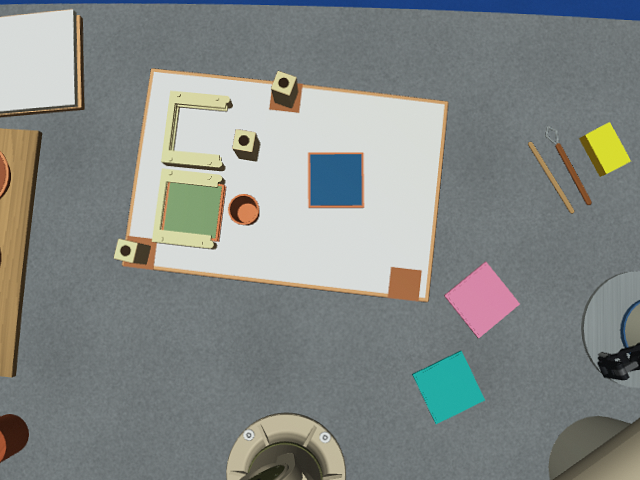

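View pics/side0.png

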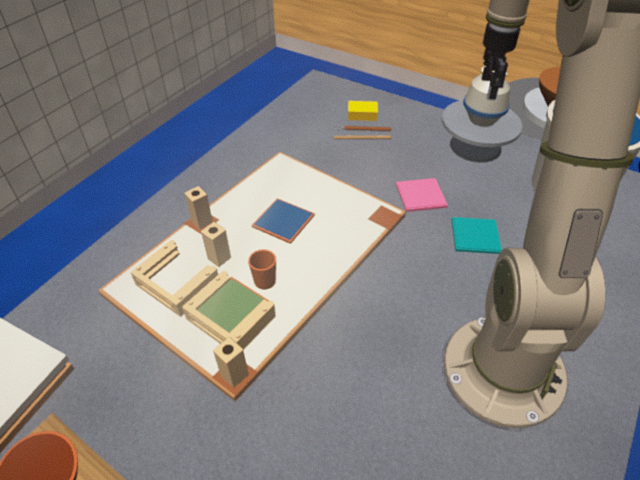

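Top view: the shelf is in the middle. The empty crank is at (195,130) with its mouth facing right, and the lane prop is at (246,144) in front of it. The full crank (green tile) is at (192,210) and the beaker at (244,209). The near prop is at (130,250), the far prop at (285,88), and the bare patch at (405,283).

Tile candidates are blue (336,180), pink (482,300) and turquoise (449,387). Blue fits: it lies on the shelf, with blue glaze and a brown biscuit border. I'll confirm it in a crop and measure.

```bash
python3 - <<'E'
from h import *
d=np.load("top0.npz");W,I=d["W"],d["I"].astype(int)
cv2.imwrite("pics/crop0.png",cv2.resize(I[60:310,110:450].astype(np.uint8)[...,::-1],None,fx=2.3,fy=2.3,interpolation=cv2.INTER_CUBIC))
hsv=cv2.cvtColor(d["I"],cv2.COLOR_RGB2HSV)
def rect(m,name):
    p=W[m];p=p[~np.isnan(p).any(1)]
    r=cv2.minAreaRect((p[:,:2]*1000).astype(np.float32))
    print(name,len(p),"c",np.round(r[0],1),"size",np.round(r[1],1),"ang",round(r[2],2),"z",np.round(np.percentile(p[:,2],[5,50,95])*1000,1))
def box(u0,u1,v0,v1):
    m=np.zeros((480,640),bool);m[v0:v1,u0:u1]=1;return m
Z=W[...,2]
blue=(hsv[...,0]>95)&(hsv[...,0]<125)&(hsv[...,1]>120)
rect(blue&box(290,380,140,220),"glaze")
br=(hsv[...,0]<15)&(hsv[...,1]>110)
rect(br&box(380,428,260,305),"patch")
rect((blue|br)&box(295,380,140,220),"tile")
for n,b in dict(lane=(225,270,120,165),near=(105,155,230,270),far=(262,308,62,112)).items():
    rect(box(*b)&(Z>.122),n)
rect(box(222,268,188,230)&(Z>.09),"beaker")
rect(box(150,240,85,168)&(Z>.075)&(Z<.1)&~box(232,270,120,168),"empty crank top")
rect(box(145,226,166,250)&(Z>.075)&(Z<.1),"full crank top")
rect(box(120,450,60,310)&(Z>.03)&(Z<.05),"shelf")
# crank wall tops: rows along y
for n,b in dict(wallfar=(165,240,85,112),wallnear=(160,230,148,168)).items():
    m=box(*b)&(Z>.077)&(Z<.095);rect(m,n)
m=box(160,185,110,150)&(Z>.06)&(Z<.1);rect(m,"back")
E
```

```text
glaze 2495 c [574.8 -83.8] size [98.6 95.5] ang 1.56 z [46.3 49.9 53.8]
patch 920 c [ 376.9 -221.3] size [59.4 58.5] ang 84.95 z [37.2 41.1 45.1]
tile 2829 c [574.3 -83.7] size [108.  107.7] ang 1.48 z [45.4 49.7 53.7]
lane 454 c [628.6  86.7] size [38.7 39.2] ang 81.81 z [126.1 130.1 133.9]
near 429 c [422.3 293.1] size [38.3 36.4] ang 77.35 z [125.7 129.7 133.5]
far 443 c [737.8  17.7] size [38.6 40.8] ang 71.35 z [125.9 130.3 133.7]
beaker 307 c [505.1  85.1] size [57.3 55.7] ang 47.95 z [ 91.9 108.8 112.9]
empty crank top 1898 c [660.7 186.5] size [119.4 140.9] ang 85.47 z [78.2 82.3 86.3]
full crank top 2018 c [508.7 201.8] size [130.9 171.5] ang 85.72 z [76.6 82.  86. ]
shelf 50474 c [568.6  13. ] size [602.4 402.1] ang 84.78 z [36.9 40.8 45.8]
wallfar 824 c [710.8 183.2] size [117.6  42.5] ang 87.11 z [78.8 82.3 86.4]
wallnear 782 c [604.1 190.5] size [118.5  27.6] ang 85.04 z [78.8 82.3 86.4]
back 371 c [659.9 238.5] size [13.9 84.3] ang 85.16 z [63.9 81.3 85.6]
```

View pics/crop0.png

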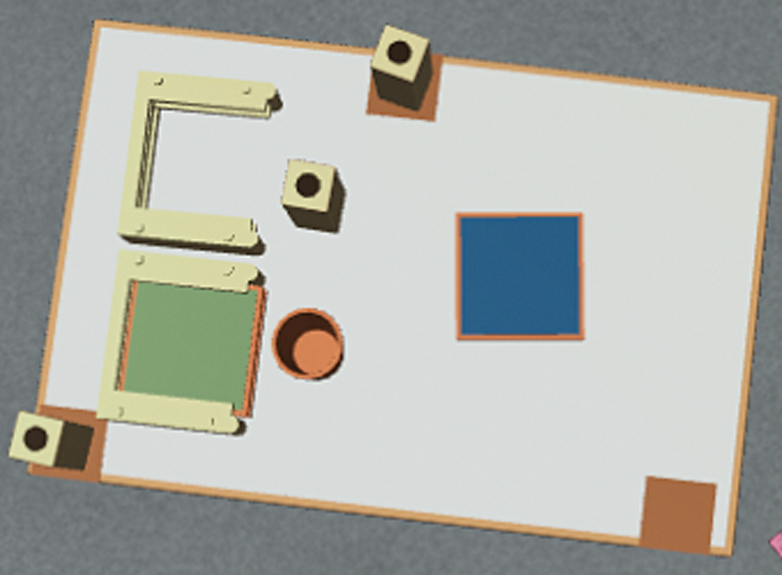

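The crop confirms it: the blue-glazed tile on the shelf is the only tile with a brown biscuit edge (pink and turquoise lie off the shelf). The sizes match: tile 108, props 38–39, patch 59, crank 140 across. Next I'll work out the move to above the lane prop.

```bash
cat >> h.py <<'E'
def go(x,y,z,yaw=None):
    """print the tool-frame shift (cm) and turn (rad) to world pose, tool down"""
    s=monitor.get_state();R=np.array(s["tcp_rot"]);p=np.array(s["position"])
    if yaw is None: yaw=np.degrees(np.arctan2(R[1,0],R[0,0]))
    a=np.radians(yaw);T=np.array([[np.cos(a),np.sin(a),0],[np.sin(a),-np.cos(a),0],[0,0,-1]])
    print("shift cm",np.round(R.T@(np.array([x,y,z])-p)*100,2),"rot",np.round(cv2.Rodrigues(R.T@T)[0].ravel(),3))
E
python3 -c "
from h import *
go(.6286,.0867,.21,82)"
```

```text
shift cm [ 60.   -41.78   2.11] rot [-0.002 -0.001 -0.962]
```

Emit:
move_arm(series=[[8.5, 30, -21, 1, 0, 0, -0.48], [8.5, 30, -21, 1, 0, 0, -0.48], [8.5, 30, -21, 1, 0, 0, -0.48], [8.5, 30, -21, 1, 0, 0, -0.48], [8.5, 30, -21, 1, 0, 0, -0.48], [8.5, 60, -41.8, 2.1, 0, 0, -0.96], [8.5, 60, -41.8, 2.1, 0, 0, -0.96], [8.5, 60, -41.8, 2.1, 0, 0, -0.96], [8.5, 60, -41.8, 2.1, 0, 0, -0.96], [8.5, 60, -41.8, 2.1, 0, 0, -0.96], [8.5, 60, -41.8, 2.1, 0, 0, -0.96], [8.5, 60, -41.8, 2.1, 0, 0, -0.96]])

```text
t: 1.1
position: [0.5193, -0.1154, 0.2169]
tcp_rot: [[0.142, 0.99, -0.0], [0.99, -0.142, -0.0], [-0.0, -0.0, -1.0]]
ft_force: [2.4, -0.4, 0.5]
width: 0.0849
grasp_force: 0.0
```

Emit:
move_arm(series=[[8.5, 0, 0, 0, 0, 0, 0], [8.5, 0, 0, 0, 0, 0, 0], [8.5, 0, 0, 0, 0, 0, 0]])

```text
t: 1.35
position: [0.5186, -0.1176, 0.2167]
tcp_rot: [[0.141, 0.99, -0.001], [0.99, -0.141, -0.0], [-0.0, -0.001, -1.0]]
ft_force: [-0.9, -0.1, -0.6]
width: 0.0849
grasp_force: 0.0
```

```bash
python3 - <<'E'
from h import *
go(.6286,.0867,.21,82)
c=read_camera("wrist");cv2.imwrite("pics/w1.png",c["pixels"][...,::-1]);W=world(c)
np.savez("w1.npz",W=W,I=c["pixels"]);print(np.round(c["tool_from_camera"],3).tolist(), np.isnan(W[...,0]).mean())
E
```

```text
shift cm [21.78  8.01  0.65] rot [-0.001  0.    -0.002]
[[-0.001, -0.959, -0.284, 0.072], [1.0, -0.001, -0.001, -0.001], [0.001, -0.284, 0.959, -0.143], [0.0, 0.0, 0.0, 1.0]] 0.0038444010416666665
```

View pics/w1.png

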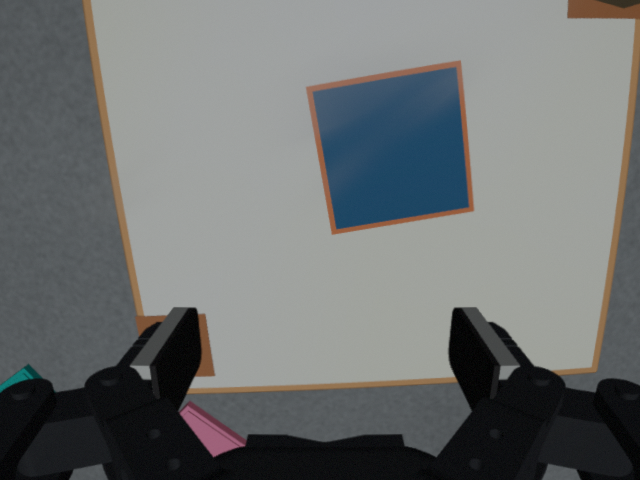

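The wrist view looks along the tool's +x: tile at (390,150), bare patch at (180,345). I'll carry on to the prop.

Emit:
move_arm(series=[[8.5, 21.8, 8, 0.6, 0, 0, 0], [8.5, 21.8, 8, 0.6, 0, 0, 0], [8.5, 21.8, 8, 0.6, 0, 0, 0], [8.5, 21.8, 8, 0.6, 0, 0, 0], [8.5, 21.8, 8, 0.6, 0, 0, 0], [8.5, 21.8, 8, 0.6, 0, 0, 0], [8.5, 21.8, 8, 0.6, 0, 0, 0], [8.5, 21.8, 8, 0.6, 0, 0, 0], [8.5, 21.8, 8, 0.6, 0, 0, 0], [8.5, 21.8, 8, 0.6, 0, 0, 0]])

```text
t: 2.23
position: [0.6291, 0.0842, 0.2111]
tcp_rot: [[0.145, 0.989, -0.0], [0.989, -0.145, -0.001], [-0.001, 0.0, -1.0]]
ft_force: [0.3, 0.3, 0.6]
width: 0.0852
grasp_force: 0.0
```

```bash
python3 - <<'E'
from h import *
s=monitor.get_state();print(s["position"])
c=read_camera("wrist");cv2.imwrite("pics/w2.png",c["pixels"][...,::-1]);W=world(c);np.savez("w2.npz",W=W,I=c["pixels"])
Z=W[...,2]
m=(Z>.122)&(Z<.138)&(np.hypot(W[...,0]-.6286,W[...,1]-.0867)<.045)
p=W[m];r=cv2.minAreaRect((p[:,:2]*1000).astype(np.float32));print(len(p),r)
E
```

```text
[0.62906623 0.0842001  0.21110211]
4785 ((626.553466796875, 89.25839233398438), (38.64773178100586, 38.088993072509766), 81.51402282714844)
```

View pics/w2.png

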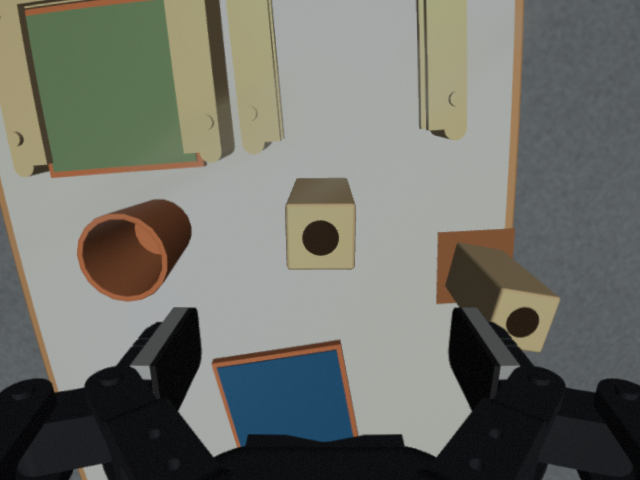

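Prop face top at (320,238); the grasp line is confirmed. Measured centre is (627,88), size 38.6 x 38.1, yaw 81.5°.

```bash
python3 -c "
from h import *
go(.6272,.0882,.076,81.7)"
```

```text
shift cm [ 0.36 -0.25 13.53] rot [ 0.     0.001 -0.001]
```

Emit:
move_arm(series=[[8.5, 0.4, -0.2, 3.5, 0, 0, 0], [8.5, 0.4, -0.2, 6.5, 0, 0, 0], [8.5, 0.4, -0.2, 9.5, 0, 0, 0], [8.5, 0.4, -0.2, 12, 0, 0, 0], [8.5, 0.4, -0.2, 13.5, 0, 0, 0], [8.5, 0.4, -0.2, 13.5, 0, 0, 0], [2, 0.4, -0.2, 13.5, 0, 0, 0], [2, 0.4, -0.2, 13.5, 0, 0, 0], [2, 0.4, -0.2, 13.5, 0, 0, 0], [2, 0.4, -0.2, 13.5, 0, 0, 0], [2, 0.4, -0.2, 13.5, 0, 0, 0], [2, 0.4, -0.2, 13.5, 0, 0, 0]])

```text
t: 3.28
position: [0.6287, 0.0916, 0.078]
tcp_rot: [[0.142, 0.99, 0.003], [0.99, -0.142, 0.0], [0.001, 0.003, -1.0]]
ft_force: [-1.0, 0.3, 6.4]
width: 0.0371
grasp_force: 60.2
```

Emit:
move_arm(series=[[2, 0, 0, 0, 0, 0, 0], [2, 0, 0, 0, 0, 0, 0], [2, 0, 0, -1, 0, 0, 0], [2, 0, 0, -3, 0, 0, 0], [2, 0, 0, -5, 0, 0, 0], [2, 0, 0, -6, 0, 0, 0], [2, 0, 0, -6, 0, 0, 0], [2, 0, 0, -6, 0, 0, 0]])

```text
t: 3.95
position: [0.6278, 0.0915, 0.1364]
tcp_rot: [[0.141, 0.99, 0.001], [0.99, -0.141, 0.0], [0.0, 0.001, -1.0]]
ft_force: [0.4, 0.2, -2.7]
width: 0.0376
grasp_force: 59.6
```

```bash
python3 -c "
from h import *
print(monitor.get_state()['position'])
go(.377,-.2213,.136,51)
go(.377,-.2213,.136,81.7)"
```

```text
[0.62778702 0.09150817 0.13643792]
shift cm [-3.451e+01 -2.040e+01  2.000e-02] rot [ 0.001 -0.     0.539]
shift cm [-3.451e+01 -2.040e+01  2.000e-02] rot [ 0.001 -0.     0.003]
```

Emit:
move_arm(series=[[2, -3, -1.8, 0, 0, 0, 0], [2, -7, -4.1, 0, 0, 0, 0], [2, -10.5, -6.2, 0, 0, 0, 0], [2, -14, -8.3, 0, 0, 0, 0], [2, -17.5, -10.3, 0, 0, 0, 0], [2, -21, -12.4, 0, 0, 0, 0], [2, -24.5, -14.5, 0, 0, 0, 0], [2, -28, -16.5, 0, 0, 0, 0], [2, -31, -18.5, 0, 0, 0, 0], [2, -33, -19.7, 0, 0, 0, 0], [2, -34.2, -20.4, 0, 0, 0, 0], [2, -34.2, -20.4, 0, 0, 0, 0]])

```text
t: 4.95
position: [0.3739, -0.221, 0.1347]
tcp_rot: [[0.147, 0.989, -0.003], [0.989, -0.147, 0.0], [-0.0, -0.003, -1.0]]
ft_force: [0.5, -0.3, -2.2]
width: 0.0374
grasp_force: 60.2
```

Emit:
move_arm(series=[[2, 0, 0, 0, 0, 0, 0], [2, 0, 0, 0, 0, 0, 0], [2, 0, 0, 0, 0, 0, 0]])

```text
t: 5.2
position: [0.3778, -0.217, 0.1356]
tcp_rot: [[0.139, 0.99, -0.0], [0.99, -0.139, 0.001], [0.001, -0.001, -1.0]]
ft_force: [0.6, 0.4, -2.1]
width: 0.0375
grasp_force: 60.2
```

```bash
python3 - <<'E'
from h import *
s=monitor.get_state();print(s["position"])
c=read_camera("wrist");cv2.imwrite("pics/w3.png",c["pixels"][...,::-1]);W=world(c);np.savez("w3.npz",W=W,I=c["pixels"])
R=np.array(s["tcp_rot"]);L=(W-s["position"])@R
go(.377,-.2183,.136,81.7)
E
```

```text
[ 0.37775365 -0.21703948  0.13562481]
shift cm [-0.13 -0.06 -0.02] rot [-0.    -0.001  0.005]
```

View pics/w3.png

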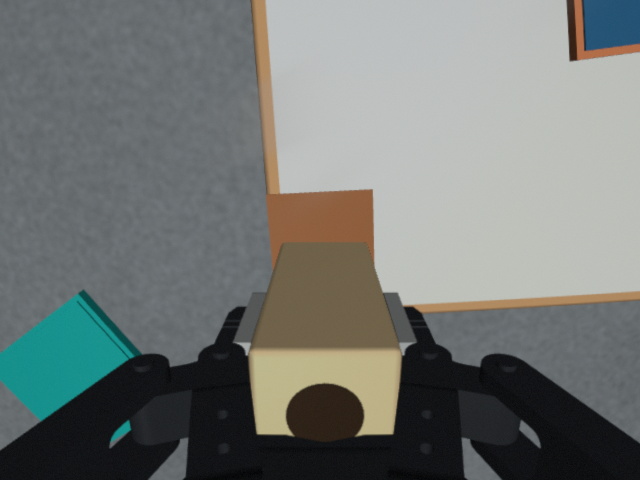

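The prop hangs upright over the patch: foot edge around (326,243), patch columns 268–374. Lowering it now.

Emit:
move_arm(series=[[2, -0.1, 0, 2, 0, 0, 0], [2, -0.1, 0, 4, 0, 0, 0], [2, -0.1, 0, 5, 0, 0, 0], [2, -0.1, 0, 5.4, 0, 0, 0], [2, -0.1, 0, 5.6, 0, 0, 0], [2, -0.1, 0, 5.7, 0, 0, 0], [2, -0.1, 0, 5.8, 0, 0, 0], [2, -0.1, 0, 5.8, 0, 0, 0]])

```text
t: 5.92
position: [0.3776, -0.2194, 0.0787]
tcp_rot: [[0.141, 0.99, 0.001], [0.99, -0.141, -0.001], [-0.0, 0.001, -1.0]]
ft_force: [0.3, 0.0, -2.0]
width: 0.0376
grasp_force: 60.2
```

Emit:
move_arm(series=[[2, 0, 0, 0.1, 0, 0, 0], [2, 0, 0, 0.15, 0, 0, 0], [2, 0, 0, 0.15, 0, 0, 0]])

```text
t: 6.17
position: [0.3777, -0.2195, 0.0779]
tcp_rot: [[0.142, 0.99, 0.001], [0.99, -0.142, -0.001], [-0.001, 0.001, -1.0]]
ft_force: [-3.1, 2.1, 8.8]
width: 0.0376
grasp_force: 61.6
```

Touched down. Release and rise.

Emit:
move_arm(series=[[5.5, 0, 0, 0, 0, 0, 0], [5.5, 0, 0, 0, 0, 0, 0], [5.5, 0, 0, 0, 0, 0, 0], [5.5, 0, 0, 0, 0, 0, 0], [5.5, 0, 0, -2, 0, 0, 0], [5.5, 0, 0, -5, 0, 0, 0], [5.5, 0, 0, -9, 0, 0, 0], [5.5, 0, 0, -12, 0, 0, 0], [5.5, 0, 0, -12, 0, 0, 0], [5.5, 0, 0, -12, 0, 0, 0]])

```text
t: 7.0
position: [0.3783, -0.2199, 0.1985]
tcp_rot: [[0.142, 0.99, 0.004], [0.99, -0.142, -0.002], [-0.002, 0.004, -1.0]]
ft_force: [-0.3, -0.0, -0.7]
width: 0.0554
grasp_force: 0.0
```

```bash
python3 - <<'E'
from h import *
s=monitor.get_state();print(s["position"],s["width"])
c=read_camera("top");W=world(c);Z=W[...,2]
m=(Z>.122)&(Z<.138)&(np.hypot(W[...,0]-.377,W[...,1]+.2213)<.045)
p=W[m];print(len(p),cv2.minAreaRect((p[:,:2]*1000).astype(np.float32)) if len(p)>9 else 0)
c=read_camera("wrist");W=world(c);Z=W[...,2]
m=(Z>.122)&(Z<.138)&(np.hypot(W[...,0]-.377,W[...,1]+.2213)<.045)
p=W[m];print(len(p),cv2.minAreaRect((p[:,:2]*1000).astype(np.float32)) if len(p)>9 else 0)
# crank & tile from w2
d=np.load("w2.npz");W=d["W"];Z=W[...,2];hsv=cv2.cvtColor(d["I"],cv2.COLOR_RGB2HSV)
m=(Z>.078)&(Z<.09)&(W[...,0]>.592)&(W[...,0]<.74)&(W[...,1]>.11)
p=W[m];print("crank",len(p))
c0=np.array([.66,.178]);
def res(a):
    y=np.array([np.cos(a),np.sin(a)]);x=np.array([y[1],-y[0]]);return (p[:,:2]-c0)@x,(p[:,:2]-c0)@y
for a in np.radians([84,84.5,85,85.5,86]):
    u,v=res(a);
    k=u<0;print(np.degrees(a).round(1),[np.percentile(u[q],[1,99]).round(4).tolist() for q in(k,~k)],[np.percentile(v[q],.3).round(4) for q in(k,~k)])
d=np.load("w1.npz");W=d["W"];hsv=cv2.cvtColor(d["I"],cv2.COLOR_RGB2HSV)
m=(hsv[...,1]>70)&(abs(W[...,0]-.574)<.075)&(abs(W[...,1]+.084)<.075);
p=W[m];print("tile",len(p),cv2.minAreaRect((p[:,:2]*1000).astype(np.float32)))
E
```

```text
[ 0.37825134 -0.21986387  0.19848486] 0.0553759944072396
107 ((378.5040588378906, -207.7519073486328), (37.39045715332031, 12.459479331970215), 1.0287002325057983)
5204 ((375.6586608886719, -221.36175537109375), (38.17451095581055, 38.065521240234375), 81.70791625976562)
crank 10496
84.0 [[-0.0707, -0.0477], [0.043, 0.0677]] [np.float64(-0.0721), np.float64(-0.0449)]
84.5 [[-0.0705, -0.0479], [0.0432, 0.0676]] [np.float64(-0.0717), np.float64(-0.0454)]
85.0 [[-0.0702, -0.0481], [0.0433, 0.0675]] [np.float64(-0.0714), np.float64(-0.0459)]
85.5 [[-0.0699, -0.0482], [0.0434, 0.0673]] [np.float64(-0.0711), np.float64(-0.0464)]
86.0 [[-0.0696, -0.0482], [0.0434, 0.0673]] [np.float64(-0.0707), np.float64(-0.0469)]
tile 29696 ((563.7266235351562, -84.37946319580078), (130.40489196777344, 110.71150207519531), 1.5582478046417236)
```

The prop is placed at (376,−221), within 2 mm of the patch centre. Next I go to the robot side of the tile, fingers 6 cm apart along its edge, to push it in +x.

```bash
python3 - <<'E'
from h import *
go(.490,-.0855,.12,1.5)
d=np.load("top0.npz");
E
```

```text
shift cm [14.82  9.33  7.59] rot [-1.000e-03  0.000e+00  1.403e+00]
```

Emit:
move_arm(series=[[6, 3, 2, 0, 0, 0, 0.12], [6, 6, 4, 0, 0, 0, 0.24], [6, 9, 6, 0, 0, 0, 0.36], [6, 12, 8, 0, 0, 0, 0.48], [6, 14.8, 9.3, 0, 0, 0, 0.6], [6, 14.8, 9.3, 2, 0, 0, 0.72], [6, 14.8, 9.3, 4, 0, 0, 0.84], [6, 14.8, 9.3, 6, 0, 0, 0.96], [6, 14.8, 9.3, 7.6, 0, 0, 1.08], [6, 14.8, 9.3, 7.6, 0, 0, 1.2], [6, 14.8, 9.3, 7.6, 0, 0, 1.3], [6, 14.8, 9.3, 7.6, 0, 0, 1.4]])

```text
t: 8.1
position: [0.4886, -0.0855, 0.1183]
tcp_rot: [[1.0, 0.025, -0.004], [0.025, -1.0, 0.001], [-0.004, -0.001, -1.0]]
ft_force: [-0.6, -0.8, -0.3]
width: 0.0603
grasp_force: 0.0
```

Emit:
move_arm(series=[[6, 0, 0, 0, 0, 0, 0], [6, 0, 0, 0, 0, 0, 0], [6, 0, 0, 0, 0, 0, 0]])

```text
t: 8.35
position: [0.4896, -0.0857, 0.1198]
tcp_rot: [[0.999, 0.036, -0.001], [0.036, -0.999, 0.0], [-0.001, -0.001, -1.0]]
ft_force: [-0.2, -0.8, -0.2]
width: 0.0601
grasp_force: 0.0
```

```bash
cat >> h.py <<'E'
def tile(c=None,save=None):
    """blue glaze centre (mm) and yaw from the wrist camera, pixel rays met with glaze plane z=.0495"""
    s=monitor.get_state();c=c or read_camera("wrist")
    if save: cv2.imwrite(save,c["pixels"][...,::-1])
    hsv=cv2.cvtColor(c["pixels"],cv2.COLOR_RGB2HSV)
    m=((hsv[...,0]>95)&(hsv[...,0]<125)&(hsv[...,1]>120)&(hsv[...,2]>60)).astype(np.uint8)
    cs=cv2.findContours(m,cv2.RETR_EXTERNAL,cv2.CHAIN_APPROX_NONE)[0];k=max(cs,key=cv2.contourArea)
    P=plane(c,s,k.reshape(-1,2),.0495)*1000
    return cv2.minAreaRect(P.astype(np.float32)),k
def plane(c,s,uv,z):
    q=cv2.undistortPoints(np.asarray(uv,float).reshape(-1,1,2),np.array(c["intrinsics"]),np.array(c["dist"])).reshape(-1,2)
    T=np.array(c["tool_from_camera"]);R=np.array(s["tcp_rot"])
    d=np.c_[q,np.ones(len(q))]@T[:3,:3].T@R.T;o=R@T[:3,3]+s["position"]
    return (o+d*((z-o[2])/d[:,2])[:,None])[:,:2]
E
python3 - <<'E'
from h import *
s=monitor.get_state();print(s["position"],s["joint_positions"])
r,k=tile(save="pics/w4.png");print(r,k.reshape(-1,2).min(0),k.reshape(-1,2).max(0))
go(.490,-.0855,.06,1.5)
E
```

```text
[ 0.48961274 -0.08569035  0.11980993] [ 0.44360685  0.22386372 -0.37819933  1.85085899  0.09241328  1.08545478
 -1.50450411]
((566.497314453125, -81.96923828125), (87.31453704833984, 99.44763946533203), 1.6518648862838745) [214   0] [431 188]
shift cm [ 0.03 -0.02  6.01] rot [-0.     0.001  0.009]
```

View pics/w4.png

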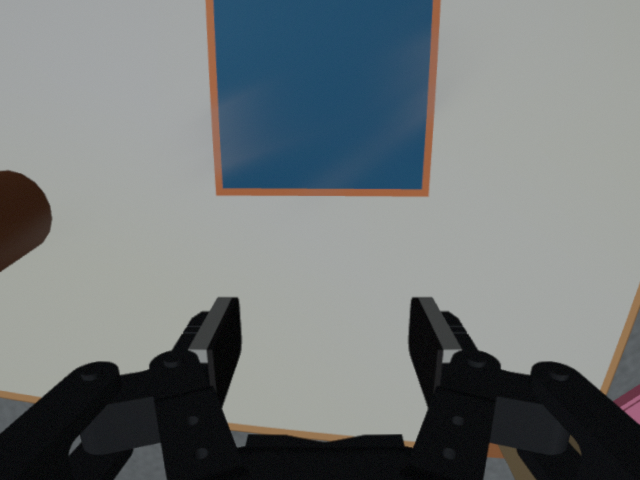

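The tile's near edge is at row 192 and is square between the fingers. I'll descend short of the tile and feel for the shelf.

Emit:
move_arm(series=[[6, 0, 0, 3, 0, 0, 0], [6, 0, 0, 5.5, 0, 0, 0], [6, 0, 0, 6.8, 0, 0, 0], [6, 0, 0, 7.2, 0, 0, 0], [6, 0, 0, 7.4, 0, 0, 0], [6, 0, 0, 7.5, 0, 0, 0], [6, 0, 0, 7.6, 0, 0, 0], [6, 0, 0, 7.6, 0, 0, 0]])

```text
t: 9.07
position: [0.4909, -0.086, 0.0455]
tcp_rot: [[1.0, 0.031, 0.002], [0.031, -1.0, -0.0], [0.002, 0.0, -1.0]]
ft_force: [0.5, 0.1, -0.2]
width: 0.0597
grasp_force: 0.0
```

Emit:
move_arm(series=[[6, 0, 0, 0.1, 0, 0, 0], [6, 0, 0, 0.2, 0, 0, 0], [6, 0, 0, 0.2, 0, 0, 0]])

```text
t: 9.32
position: [0.4902, -0.0859, 0.0428]
tcp_rot: [[1.0, 0.031, 0.0], [0.031, -1.0, -0.0], [0.0, 0.0, -1.0]]
ft_force: [-0.1, -0.6, -0.6]
width: 0.0601
grasp_force: 0.0
```

Emit:
move_arm(series=[[6, 0, 0, 0.1, 0, 0, 0], [6, 0, 0, 0.2, 0, 0, 0], [6, 0, 0, 0.3, 0, 0, 0], [6, 0, 0, 0.3, 0, 0, 0]])

```text
t: 9.65
position: [0.49, -0.0859, 0.0393]
tcp_rot: [[1.0, 0.031, -0.0], [0.031, -1.0, 0.0], [-0.0, -0.0, -1.0]]
ft_force: [0.1, -0.4, 1.0]
width: 0.0602
grasp_force: 0.0
```

Emit:
move_arm(series=[[6, 0, 0, 0.1, 0, 0, 0], [6, 0, 0, 0.2, 0, 0, 0], [6, 0, 0, 0.2, 0, 0, 0]])

```text
t: 9.9
position: [0.49, -0.0858, 0.0374]
tcp_rot: [[1.0, 0.031, -0.0], [0.031, -1.0, 0.0], [-0.0, -0.0, -1.0]]
ft_force: [0.2, 0.4, 0.2]
width: 0.06
grasp_force: 0.0
```

Emit:
move_arm(series=[[6, 0, 0, 0.1, 0, 0, 0], [6, 0, 0, 0.2, 0, 0, 0], [6, 0, 0, 0.2, 0, 0, 0]])

```text
t: 10.15
position: [0.49, -0.0859, 0.0354]
tcp_rot: [[1.0, 0.031, -0.0], [0.031, -1.0, 0.0], [-0.0, -0.0, -1.0]]
ft_force: [1.0, 0.1, 0.0]
width: 0.0603
grasp_force: 0.0
```

Emit:
move_arm(series=[[6, 0, 0, 0.1, 0, 0, 0], [6, 0, 0, 0.2, 0, 0, 0], [6, 0, 0, 0.2, 0, 0, 0]])

```text
t: 10.4
position: [0.4903, -0.0858, 0.035]
tcp_rot: [[1.0, 0.031, 0.0], [0.031, -1.0, -0.0], [0.0, 0.0, -1.0]]
ft_force: [-8.0, 1.6, 16.8]
width: 0.06
grasp_force: 8.8
```

Shelf felt at TCP z 0.035, so I raise 3 mm above that and push part of the way while turning.

Emit:
move_arm(series=[[6, 0, 0, -0.45, 0, 0, 0], [6, 0.8, 0, -0.45, 0, 0, 0], [6, 1.5, 0, -0.45, 0, 0, 0], [6, 2, 0, -0.45, 0, 0, 0.01], [6, 2.5, -0.05, -0.45, 0, 0, 0.02], [6, 3, -0.1, -0.45, 0, 0, 0.03], [6, 3.5, -0.15, -0.45, 0, 0, 0.04], [6, 4, -0.2, -0.45, 0, 0, 0.05], [6, 4.5, -0.25, -0.45, 0, 0, 0.06], [6, 5, -0.3, -0.45, 0, 0, 0.07], [6, 5, -0.3, -0.45, 0, 0, 0.07], [6, 5, -0.3, -0.45, 0, 0, 0.07]])

```text
t: 11.4
position: [0.5405, -0.0812, 0.0381]
tcp_rot: [[0.999, -0.039, 0.001], [-0.039, -0.999, 0.0], [0.0, -0.0, -1.0]]
ft_force: [0.6, 0.3, 0.2]
width: 0.06
grasp_force: 0.0
```

```bash
python3 - <<'E'
from h import *
print(monitor.get_state()["position"])
d0=read_camera("top");W=world(d0);hsv=cv2.cvtColor(d0["pixels"],cv2.COLOR_RGB2HSV)
m=(hsv[...,0]>95)&(hsv[...,0]<125)&(hsv[...,1]>120);m[:140]=0;m[220:]=0
m&=(W[...,2]<.06)
p=W[m];print("top",len(p),cv2.minAreaRect((p[:,:2]*1000).astype(np.float32)))
r,k=tile(save="pics/w5.png");print(r,k.reshape(-1,2).max(0))
go(.5727,-.0776,.038,-4.8)
E
```

```text
[ 0.54047153 -0.08116694  0.03813464]
top 0 ((0.0, 0.0), (0.0, 0.0), 0.0)
((599.2613525390625, -81.7022933959961), (99.98650360107422, 86.87934112548828), 87.61573791503906) [493 284]
shift cm [ 3.25 -0.5   0.01] rot [-0.    -0.     0.045]
```

The tile follows the tool (yaw −2.4°). I'll finish the sideways push.

Emit:
move_arm(series=[[6, 0.5, -0.08, 0, 0, 0, 0.007], [6, 1, -0.16, 0, 0, 0, 0.014], [6, 1.5, -0.24, 0, 0, 0, 0.021], [6, 2, -0.32, 0, 0, 0, 0.028], [6, 2.5, -0.4, 0, 0, 0, 0.036], [6, 2.9, -0.46, 0, 0, 0, 0.041], [6, 3.15, -0.5, 0, 0, 0, 0.045], [6, 3.15, -0.5, 0, 0, 0, 0.045], [6, 3.15, -0.5, 0, 0, 0, 0.045], [6, 2, -0.5, 0, 0, 0, 0.045], [6, 1, -0.5, 0, 0, 0, 0.045], [6, 0, -0.5, 0, 0, 0, 0.045]])

```text
t: 12.5
position: [0.5398, -0.0763, 0.0381]
tcp_rot: [[0.996, -0.084, 0.0], [-0.084, -0.996, 0.0], [0.0, -0.0, -1.0]]
ft_force: [-0.1, -0.2, -0.3]
width: 0.06
grasp_force: 0.0
```

```bash
python3 - <<'E'
from h import *
s=monitor.get_state();print(s["position"])
r,k=tile();print(r,k.reshape(-1,2).max(0))
go(.625,-.175,.15,85.2)
E
```

```text
[ 0.53980932 -0.07630267  0.0380982 ]
((614.7191772460938, -78.9942398071289), (100.03240203857422, 55.19580078125), 84.939453125) [486 190]
shift cm [  9.48   9.11 -11.22] rot [-1.000e-03  1.000e-03 -1.571e+00]
```

Emit:
move_arm(series=[[6, 0, 0, -3, 0, 0, -0.12], [6, 0, 0, -7, 0, 0, -0.24], [6, 0, 1.5, -11, 0, 0, -0.36], [6, 2, 4, -11.2, 0, 0, -0.48], [6, 4, 6, -11.2, 0, 0, -0.6], [6, 6, 8, -11.2, 0, 0, -0.72], [6, 8, 9.1, -11.2, 0, 0, -0.84], [6, 9.5, 9.1, -11.2, 0, 0, -0.96], [6, 9.5, 9.1, -11.2, 0, 0, -1.08], [6, 9.5, 9.1, -11.2, 0, 0, -1.2], [6, 9.5, 9.1, -11.2, 0, 0, -1.32], [6, 9.5, 9.1, -11.2, 0, 0, -1.44]])

```text
t: 13.55
position: [0.6275, -0.1751, 0.15]
tcp_rot: [[0.207, 0.978, 0.0], [0.978, -0.207, 0.0], [0.0, 0.0, -1.0]]
ft_force: [-0.8, -0.7, -0.1]
width: 0.0598
grasp_force: 0.0
```

Emit:
move_arm(series=[[6, 0, 0, 0, 0, 0, -0.1], [6, 0, 0, 0, 0, 0, -0.131], [6, 0, 0, 0, 0, 0, -0.131], [6, 0, 0, 0, 0, 0, -0.131]])

```text
t: 13.88
position: [0.6273, -0.1751, 0.1501]
tcp_rot: [[0.085, 0.996, 0.0], [0.996, -0.085, 0.0], [0.0, 0.0, -1.0]]
ft_force: [-0.2, 0.7, -0.7]
width: 0.0598
grasp_force: 0.0
```

```bash
cat > m.py <<'E'
from h import *
def crank(c,s,y):
    """tile and crank wall-top edges in the same wrist picture: fit wall tops (z .082) by depth"""
    W=world(c);Z=W[...,2]
    out=[]
    for lo,hi in((.585,.63),(.70,.735)):
        m=(Z>.077)&(Z<.087)&(W[...,0]>lo)&(W[...,0]<hi)&(W[...,1]>.12)&(W[...,1]<.24)
        p=W[m];out.append((len(p),cv2.minAreaRect((p[:,:2]*1000).astype(np.float32)) if len(p)>50 else 0))
    return out
E
python3 - <<'E'
from m import *
s=monitor.get_state();print(s["position"],s["joint_positions"])
c=read_camera("wrist")
r,k=tile(c,save="pics/w6.png");print(r,k.reshape(-1,2).min(0),k.reshape(-1,2).max(0));print(crank(c,s,0))
go(.629,-.165,.15,85.2)
E
```

```text
[ 0.62734535 -0.17513322  0.15006184] [ 0.61052511  0.55142032 -0.57294928  1.38414849  0.29965339  1.29254776
 -0.06198176]
((636.0299682617188, -89.01988220214844), (82.58313751220703, 99.28471374511719), 85.05476379394531) [234   0] [423 158]
[(0, 0), (0, 0)]
shift cm [1.02 0.08 0.01] rot [ 0.    -0.    -0.002]
```

View pics/w6.png

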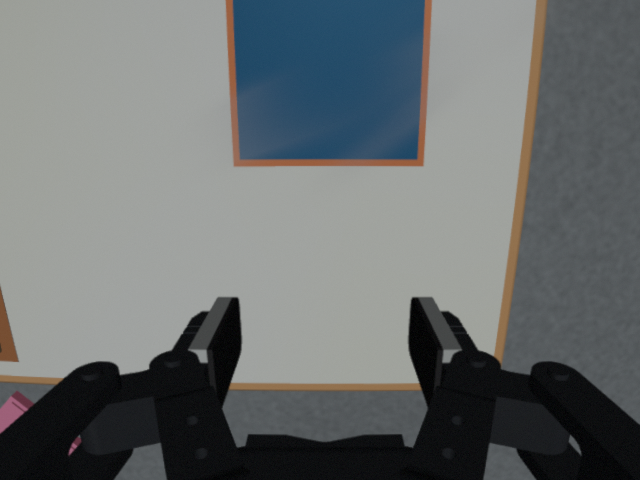

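The tile is square and on the crank axis: rear edge at row 163, measured yaw 85.05°. I'll descend behind it and push along the axis to just short of the mouth.

Emit:
move_arm(series=[[6, 1.2, 0.15, 3, 0, 0, 0], [6, 1.2, 0.15, 6, 0, 0, 0], [6, 1.2, 0.15, 9, 0, 0, 0], [6, 1.2, 0.15, 10.5, 0, 0, 0], [6, 1.2, 0.15, 11.1, 0, 0, 0], [6, 1.2, 0.15, 11.2, 0, 0, 0], [6, 1.2, 0.15, 11.2, 0, 0, 0], [6, 1.2, 0.15, 11.2, 0, 0, 0]])

```text
t: 14.6
position: [0.6309, -0.1633, 0.0399]
tcp_rot: [[0.084, 0.996, 0.003], [0.996, -0.084, -0.0], [-0.0, 0.003, -1.0]]
ft_force: [-0.6, 1.2, 0.4]
width: 0.0598
grasp_force: 0.0
```

```bash
python3 - <<'E'
from m import *
s=monitor.get_state();print(s["position"],s["tcp_rot"][:,0])
y=-.010;go(.6363+.0837*(y+.089),y,.038,85.2)
E
```

```text
[ 0.63093122 -0.16326095  0.03987617] [ 8.40730209e-02  9.96459561e-01 -2.63751138e-04]
shift cm [15.37 -0.1   0.18] rot [ 0.003  0.    -0.   ]
```

Emit:
move_arm(series=[[6, 0.8, 0, 0.1, 0, 0, 0], [6, 1.4, 0, 0.1, 0, 0, 0], [6, 2, 0, 0.1, 0, 0, 0], [6, 2.8, 0, 0.1, 0, 0, 0], [6, 3.6, -0.05, 0.1, 0, 0, 0], [6, 4.4, -0.05, 0.1, 0, 0, 0], [6, 5.2, -0.05, 0.1, 0, 0, 0], [6, 6, -0.05, 0.1, 0, 0, 0], [6, 6.8, -0.05, 0.1, 0, 0, 0], [6, 7.6, -0.05, 0.1, 0, 0, 0], [6, 8.2, -0.05, 0.1, 0, 0, 0], [6, 8.4, -0.05, 0.1, 0, 0, 0]])

```text
t: 15.6
position: [0.6363, -0.0773, 0.0371]
tcp_rot: [[0.082, 0.997, -0.0], [0.997, -0.082, 0.001], [0.001, -0.0, -1.0]]
ft_force: [0.4, -2.3, 1.5]
width: 0.0602
grasp_force: 0.9
```

```bash
python3 - <<'E'
from m import *
s=monitor.get_state();print(s["position"],s["tcp_rot"][:,0])
c=read_camera("wrist")
r,k=tile(c);print(r);print(crank(c,s,0))
y=-.010;go(.6363+.0837*(y+.089),y,.038,85.2)
E
```

```text
[ 0.63632013 -0.07733294  0.03707771] [0.081837   0.99664522 0.00100193]
((640.6762084960938, -18.97054672241211), (87.79916381835938, 99.96219635009766), 85.23184204101562)
[(0, 0), (0, 0)]
shift cm [ 6.78  0.11 -0.09] rot [-0.    -0.001  0.002]
```

Emit:
move_arm(series=[[6, 0.6, 0, -0.1, 0, 0, 0], [6, 1.2, 0.02, -0.1, 0, 0, 0], [6, 2, 0.04, -0.1, 0, 0, 0], [6, 2.8, 0.06, -0.1, 0, 0, 0], [6, 3.6, 0.08, -0.1, 0, 0, 0], [6, 4.4, 0.1, -0.1, 0, 0, 0], [6, 5.2, 0.12, -0.1, 0, 0, 0], [6, 5.8, 0.12, -0.1, 0, 0, 0], [6, 6.2, 0.12, -0.1, 0, 0, 0], [6, 6.2, 0.12, -0.1, 0, 0, 0]])

```text
t: 16.48
position: [0.6427, -0.0159, 0.0382]
tcp_rot: [[0.082, 0.997, 0.0], [0.997, -0.082, 0.001], [0.001, 0.0, -1.0]]
ft_force: [-0.1, -0.2, 1.0]
width: 0.0599
grasp_force: 0.0
```

```bash
python3 - <<'E'
from m import *
s=monitor.get_state();print(s["position"],s["tcp_rot"][:,0])
c=read_camera("wrist");np.savez("w7.npz",I=c["pixels"],W=world(c))
r,k=tile(c,save="pics/w7.png");print(r);print(crank(c,s,0))
E
```

```text
[ 0.64272901 -0.01593924  0.03820357] [8.18749345e-02 9.96642229e-01 8.72811194e-04]
((647.2156372070312, 42.07014465332031), (87.57289123535156, 99.9450454711914), 85.18758392333984)
[(0, 0), (0, 0)]
```

View pics/w7.png

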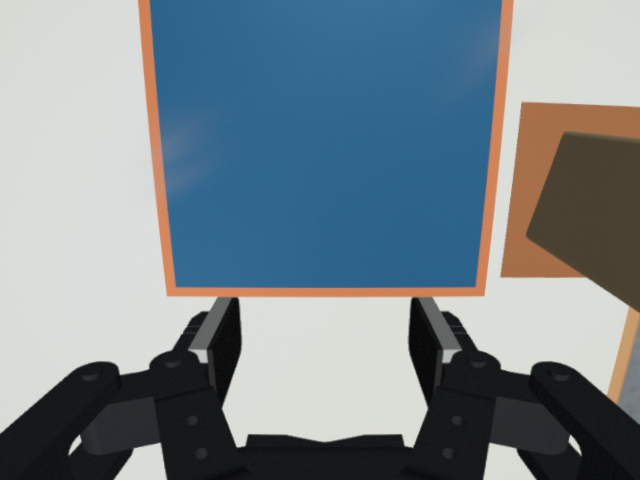

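The tile is square on the fingers, with its rear edge at row 293. The crank is out of view, so I'll rise and measure tile and crank in one picture.

Emit:
move_arm(series=[[6, -1, 0, 0, 0, 0, 0], [6, -1, 0, -4, 0, 0, 0], [6, -1, 0, -8, 0, 0, 0], [6, -1, 0, -12, 0, 0, 0], [6, 1, 0, -16, 0, 0, 0], [6, 3, 0, -18, 0, 0, 0], [6, 5, 0, -18, 0, 0, 0], [6, 7, 0, -18, 0, 0, 0], [6, 7, 0, -18, 0, 0, 0], [6, 7, 0, -18, 0, 0, 0], [6, 7, 0, -18, 0, 0, 0]])

```text
t: 17.45
position: [0.6486, 0.0501, 0.2178]
tcp_rot: [[0.085, 0.996, -0.0], [0.996, -0.085, -0.001], [-0.001, -0.0, -1.0]]
ft_force: [0.1, -0.5, 0.2]
width: 0.0597
grasp_force: 0.0
```

```bash
python3 - <<'E'
from m import *
s=monitor.get_state();print(s["position"])
c=read_camera("wrist");np.savez("w8.npz",I=c["pixels"],W=world(c))
r,k=tile(c,save="pics/w8.png");print(r,k.reshape(-1,2).min(0),k.reshape(-1,2).max(0));print(crank(c,s,0))
W=world(c);Z=W[...,2]
for y in np.arange(.135,.2,.01):   # wall-top x ranges per slice
    o=[]
    for lo,hi in((.58,.64),(.69,.74)):
        m=(Z>.0785)&(Z<.0895)&(abs(W[...,1]-y)<.005)&(W[...,0]>lo)&(W[...,0]<hi)
        o+=np.round(np.percentile(W[m][:,0]*1000,[2,98]),1).tolist() if m.sum()>20 else [0]
    print(round(y,3),o,"axis",np.round(np.mean(o),1))
E
```

```text
[0.64859731 0.0501135  0.21779961]
((647.4940795898438, 48.92092514038086), (98.21315002441406, 98.9220199584961), 85.01355743408203) [256 143] [392 272]
[(3656, ((598.5732421875, 162.38450622558594), (56.70855712890625, 24.759483337402344), 85.88343048095703)), (3579, ((713.8609008789062, 152.9491424560547), (54.904571533203125, 24.80289077758789), 85.14611053466797))]
0.135 [586.0, 598.0, 700.9, 724.1] axis 652.2
0.145 [585.6, 609.1, 701.5, 725.1] axis 655.3
0.155 [586.3, 609.7, 702.4, 725.7] axis 656.0
0.165 [587.1, 610.7, 702.8, 726.5] axis 656.8
0.175 [587.9, 611.6, 703.8, 727.3] axis 657.6
0.185 [588.7, 612.1, 0] axis 400.3
0.195 [589.1, 600.1, 0] axis 396.4
```

View pics/w8.png

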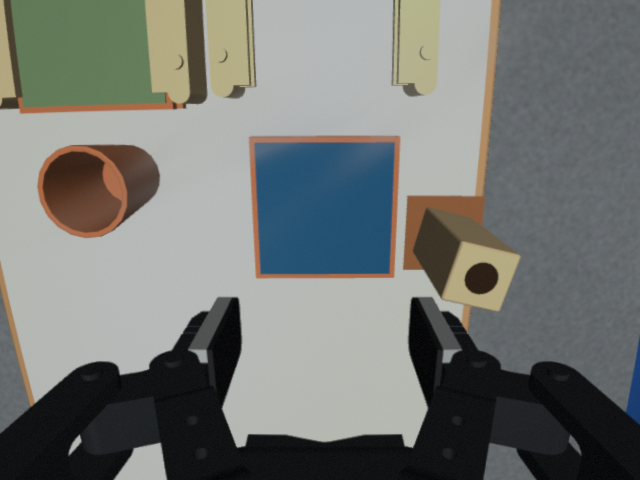

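Tile and crank in one frame: tile centreline 647.5 against a crank axis of 647.1 at the same y, and the angles agree within 0.5°. Back down behind the tile.

Emit:
move_arm(series=[[6, -3, 0, 0, 0, 0, 0], [6, -6, 0, 0, 0, 0, 0], [6, -8, 0, 2, 0, 0, 0], [6, -8, 0, 6, 0, 0, 0], [6, -8, 0, 10, 0, 0, 0], [6, -8, 0, 14, 0, 0, 0], [6, -8, 0, 16.5, 0, 0, 0], [6, -8, 0, 17.5, 0, 0, 0], [6, -8, 0, 17.9, 0, 0, 0], [6, -8, 0, 18, 0, 0, 0], [6, -8, 0, 18, 0, 0, 0], [6, -8, 0, 18, 0, 0, 0]])

```text
t: 18.5
position: [0.6434, -0.0277, 0.0405]
tcp_rot: [[0.084, 0.996, 0.004], [0.996, -0.084, -0.0], [0.0, 0.004, -1.0]]
ft_force: [0.2, 0.9, 0.4]
width: 0.0599
grasp_force: 0.0
```

```bash
python3 - <<'E'
from m import *
s=monitor.get_state();print(s["position"],s["tcp_rot"][:,0])
r,k=tile();print(r)
y=.05;go(.6471+.0825*(y-.0489),y,.038,85.3)
E
```

```text
[ 0.64335769 -0.02771385  0.04045056] [8.39012569e-02 9.96474055e-01 1.91713846e-04]
((646.636962890625, 37.39482498168945), (76.42332458496094, 100.07929992675781), 85.0931396484375)
shift cm [ 7.77 -0.26  0.23] rot [ 0.003 -0.    -0.002]
```

Emit:
move_arm(series=[[6, 0.8, 0, 0.1, 0, 0, 0], [6, 1.3, 0, 0.1, 0, 0, 0], [6, 1.8, 0, 0.1, 0, 0, 0], [6, 2.3, 0, 0.1, 0, 0, 0], [6, 2.8, 0, 0.1, 0, 0, 0], [6, 3.3, 0, 0.1, 0, 0, 0], [6, 3.7, 0, 0.1, 0, 0, 0], [6, 4.1, 0, 0.1, 0, 0, 0], [6, 4.5, 0, 0.1, 0, 0, 0], [6, 4.9, 0, 0.1, 0, 0, 0], [6, 5.3, 0, 0.1, 0, 0, 0], [6, 5.3, 0, 0.1, 0, 0, 0]])

```text
t: 19.55
position: [0.6462, 0.0268, 0.0371]
tcp_rot: [[0.082, 0.997, 0.0], [0.997, -0.082, 0.001], [0.001, -0.0, -1.0]]
ft_force: [-0.5, -0.0, -0.1]
width: 0.0599
grasp_force: 0.0
```

```bash
python3 - <<'E'
from m import *
s=monitor.get_state();print(s["position"],s["ft_force"])
r,k=tile();print(r)
E
```

```text
[0.64619763 0.0267936  0.03710787] [-0.46077809 -0.04459937 -0.08077508]
((649.9820556640625, 85.39864349365234), (87.81741333007812, 99.99176788330078), 85.17363739013672)
```

It has entered the mouth with no force and is centred within 0.2 mm. Continuing.

Emit:
move_arm(series=[[6, 0.5, 0, -0.1, 0, 0, 0], [6, 1, 0, -0.1, 0, 0, 0], [6, 1.6, 0, -0.1, 0, 0, 0], [6, 2.2, 0, -0.1, 0, 0, 0], [6, 2.8, 0, -0.1, 0, 0, 0], [6, 3.4, 0, -0.1, 0, 0, 0], [6, 4, 0, -0.1, 0, 0, 0], [6, 4.6, 0, -0.1, 0, 0, 0], [6, 5.2, 0, -0.1, 0, 0, 0], [6, 5.7, 0, -0.1, 0, 0, 0], [6, 6.1, 0, -0.1, 0, 0, 0], [6, 6.1, 0, -0.1, 0, 0, 0]])

```text
t: 20.6
position: [0.6513, 0.0876, 0.0382]
tcp_rot: [[0.082, 0.997, 0.0], [0.997, -0.082, 0.001], [0.001, 0.0, -1.0]]
ft_force: [0.1, 0.4, 0.7]
width: 0.0602
grasp_force: 0.0
```

```bash
python3 - <<'E'
from m import *
s=monitor.get_state();print(s["position"],s["ft_force"])
r,k=tile();print(r)
E
```

```text
[0.65131463 0.08755039 0.0382492 ] [0.08553794 0.35545834 0.66138484]
((655.115234375, 146.332763671875), (87.80052947998047, 99.9027099609375), 85.1680908203125)
```

Emit:
move_arm(series=[[6, 0.4, 0, 0, 0, 0, 0], [6, 0.8, 0, 0, 0, 0, 0], [6, 1.2, 0, 0, 0, 0, 0], [6, 1.5, 0, 0, 0, 0, 0], [6, 1.7, 0, 0, 0, 0, 0], [6, 1.9, 0, 0, 0, 0, 0], [6, 2, 0, 0, 0, 0, 0], [6, 2.1, 0, 0, 0, 0, 0], [6, 2.1, 0, 0, 0, 0, 0]])

```text
t: 21.4
position: [0.6531, 0.1071, 0.0381]
tcp_rot: [[0.084, 0.997, 0.0], [0.997, -0.084, 0.0], [0.0, 0.0, -1.0]]
ft_force: [0.4, -0.5, 0.6]
width: 0.0598
grasp_force: 0.1
```

Emit:
move_arm(series=[[6, 0.05, 0, 0, 0, 0, 0], [6, 0.1, 0, 0, 0, 0, 0], [6, 0.15, 0, 0, 0, 0, 0], [6, 0.15, 0, 0, 0, 0, 0]])

```text
t: 21.73
position: [0.6533, 0.1084, 0.0382]
tcp_rot: [[0.084, 0.996, 0.0], [0.996, -0.084, 0.0], [0.0, 0.0, -1.0]]
ft_force: [-0.0, -0.3, 0.2]
width: 0.0599
grasp_force: 0.5
```

Emit:
move_arm(series=[[6, 0.05, 0, 0, 0, 0, 0], [6, 0.1, 0, 0, 0, 0, 0], [6, 0.15, 0, 0, 0, 0, 0], [6, 0.2, 0, 0, 0, 0, 0], [6, 0.2, 0, 0, 0, 0, 0]])

```text
t: 22.15
position: [0.6534, 0.1106, 0.0381]
tcp_rot: [[0.083, 0.997, 0.0], [0.997, -0.083, 0.0], [0.0, 0.0, -1.0]]
ft_force: [-0.2, -1.6, -0.1]
width: 0.0599
grasp_force: 0.4
```

```bash
python3 - <<'E'
from m import *
s=monitor.get_state();print(s["position"],s["ft_force"])
r,k=tile();print(r)
E
```

```text
[0.65341536 0.11059296 0.03814383] [-0.15331256 -1.5997412  -0.05886468]
((656.765869140625, 169.2747802734375), (88.02177429199219, 99.79793548583984), 85.07682800292969)
```

Emit:
move_arm(series=[[6, 0.05, 0, 0, 0, 0, 0], [6, 0.1, 0, 0, 0, 0, 0], [6, 0.15, 0, 0, 0, 0, 0], [6, 0.15, 0, 0, 0, 0, 0]])

```text
t: 22.53
position: [0.6535, 0.1121, 0.0381]
tcp_rot: [[0.083, 0.997, 0.0], [0.997, -0.083, 0.0], [0.0, 0.0, -1.0]]
ft_force: [0.6, -1.4, 0.3]
width: 0.06
grasp_force: 0.5
```

Emit:
move_arm(series=[[6, 0.05, 0, 0, 0, 0, 0], [6, 0.1, 0, 0, 0, 0, 0], [6, 0.15, 0, 0, 0, 0, 0], [6, 0.15, 0, 0, 0, 0, 0]])

```text
t: 22.87
position: [0.6536, 0.1136, 0.0381]
tcp_rot: [[0.083, 0.997, 0.0], [0.997, -0.083, 0.0], [0.0, 0.0, -1.0]]
ft_force: [-0.4, -1.1, -0.6]
width: 0.0597
grasp_force: 0.5
```

Emit:
move_arm(series=[[6, 0.05, 0, 0, 0, 0, 0], [6, 0.1, 0, 0, 0, 0, 0], [6, 0.1, 0, 0, 0, 0, 0]])

```text
t: 23.12
position: [0.6537, 0.1145, 0.0381]
tcp_rot: [[0.083, 0.997, 0.0], [0.997, -0.083, 0.0], [0.0, 0.0, -1.0]]
ft_force: [-0.3, -0.5, -0.7]
width: 0.0602
grasp_force: 0.5
```

Emit:
move_arm(series=[[6, 0.05, 0, 0, 0, 0, 0], [6, 0.1, 0, 0, 0, 0, 0], [6, 0.1, 0, 0, 0, 0, 0]])

```text
t: 23.37
position: [0.6538, 0.1155, 0.0381]
tcp_rot: [[0.084, 0.997, 0.0], [0.997, -0.084, 0.0], [0.0, 0.0, -1.0]]
ft_force: [-0.5, -0.8, 0.7]
width: 0.0604
grasp_force: 0.6
```

```bash
python3 - <<'E'
from m import *
s=monitor.get_state()
c=read_camera("wrist");r,k=tile(c,save="pics/w9.png");print(r)
# lane: back wall front face and noses in the w8 & w2 pictures
for f in("w2.npz","w8.npz"):
    W=np.load(f)["W"];Z=W[...,2]
    for lo,hi in((.58,.613),(.7,.735)):
        m=(Z>.077)&(Z<.09)&(W[...,0]>lo)&(W[...,0]<hi)&(W[...,1]>.1)&(W[...,1]<.18)
        print(f,np.round(np.percentile(W[m][:,1]*1000,[.1,.5,2]),1),round(W[m][:,0].mean(),3))
E
```

```text
((657.2064208984375, 174.17637634277344), (88.07706451416016, 99.708740234375), 85.06961059570312)
w2.npz [110.3 135.8 137.7] 0.598
w2.npz [126.3 127.1 128.9] 0.714
w8.npz [134.5 135.3 137. ] 0.598
w8.npz [125.2 126.  127.8] 0.714
```

View pics/w9.png

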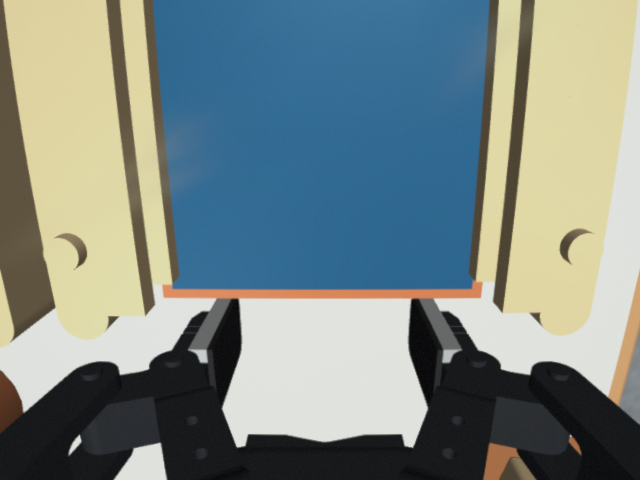

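The tile lies under the ledges, centred, with its rear edge at row 293. The nose tips measure y ≈ 130.5, so home is about 1–2 mm further on. Continuing gently.

Emit:
move_arm(series=[[6, 0.05, 0, 0, 0, 0, 0], [6, 0.1, 0, 0, 0, 0, 0], [6, 0.1, 0, 0, 0, 0, 0]])

```text
t: 23.67
position: [0.6539, 0.1161, 0.0381]
tcp_rot: [[0.084, 0.996, -0.0], [0.996, -0.084, -0.0], [-0.0, 0.0, -1.0]]
ft_force: [-0.8, -3.2, 0.6]
width: 0.0602
grasp_force: 1.2
```

Emit:
move_arm(series=[[6, 0.05, 0, 0, 0, 0, 0], [6, 0.08, 0, 0, 0, 0, 0], [6, 0.08, 0, 0, 0, 0, 0]])

```text
t: 23.92
position: [0.6541, 0.1162, 0.0381]
tcp_rot: [[0.084, 0.996, -0.0], [0.996, -0.084, -0.001], [-0.001, 0.0, -1.0]]
ft_force: [-0.9, -4.5, 2.1]
width: 0.0598
grasp_force: 2.6
```

Emit:
move_arm(series=[[6, 0.05, 0, 0, 0, 0, 0], [6, 0.1, 0, 0, 0, 0, 0], [6, 0.1, 0, 0, 0, 0, 0]])

```text
t: 24.17
position: [0.6542, 0.1163, 0.0381]
tcp_rot: [[0.085, 0.996, -0.0], [0.996, -0.085, -0.002], [-0.002, 0.0, -1.0]]
ft_force: [-0.8, -6.9, 3.0]
width: 0.06
grasp_force: 3.5
```

The tile is home: force is rising without motion. Retract and check everything.

Emit:
move_arm(series=[[6, -0.5, 0, 0, 0, 0, 0], [6, -1.5, 0, 0, 0, 0, 0], [6, -2.5, 0, -1, 0, 0, 0], [6, -3, 0, -4, 0, 0, 0], [6, -3, 0, -8, 0, 0, 0], [6, -3, 0, -12, 0, 0, 0], [6, -3, 0, -16, 0, 0, 0], [6, -3, 0, -19, 0, 0, 0], [6, -3, 0, -19, 0, 0, 0], [6, -3, 0, -19, 0, 0, 0], [6, -3, 0, -19, 0, 0, 0]])

```text
t: 25.08
position: [0.6513, 0.0877, 0.2282]
tcp_rot: [[0.084, 0.996, 0.0], [0.996, -0.084, 0.0], [0.0, 0.0, -1.0]]
ft_force: [-0.7, -0.4, -0.2]
width: 0.0597
grasp_force: 0.0
```

```bash
python3 - <<'E'
from m import *
s=monitor.get_state();print(s["position"],s["t"])
c=read_camera("wrist");r,k=tile(c);print(r)
W=world(c);Z=W[...,2]
for n,(x,y,h) in dict(far=(.7378,.0177,.122),beaker=(.5051,.0851,.09)).items():
    p=W[(Z>h)&(Z<.14)&(np.hypot(W[...,0]-x,W[...,1]-y)<.045)];print(n,len(p),cv2.minAreaRect((p[:,:2]*1000).astype(np.float32)) if len(p)>9 else 0)
c=read_camera("top");W=world(c);Z=W[...,2]
for n,(x,y,h) in dict(lane=(.377,-.2213,.122),near=(.4223,.2931,.122),far=(.7378,.0177,.122),beaker=(.5051,.0851,.09)).items():
    p=W[(Z>h)&(Z<.14)&(np.hypot(W[...,0]-x,W[...,1]-y)<.045)];print(n,len(p),cv2.minAreaRect((p[:,:2]*1000).astype(np.float32)) if len(p)>9 else 0)
E
```

```text
[0.65132674 0.08769384 0.22816376] 25.0833
((656.7186279296875, 180.65170288085938), (98.40342712402344, 92.40531921386719), 85.11184692382812)
far 2146 ((736.787353515625, 22.93614387512207), (33.53192138671875, 39.61256408691406), 69.97067260742188)
beaker 3814 ((502.9284973144531, 87.58047485351562), (57.371341705322266, 57.02731704711914), 3.886705160140991)
lane 462 ((377.65374755859375, -223.20030212402344), (38.77617263793945, 38.01158142089844), 81.52433013916016)
near 429 ((422.06793212890625, 293.517578125), (38.91566848754883, 36.82308578491211), 77.82461547851562)
far 440 ((737.58251953125, 18.319210052490234), (39.7376708984375, 40.31641387939453), 72.21781158447266)
beaker 0 0
```

The tile's rear edge is at y ≈ 127.5, 3 mm before the nose tips, as expected at home. The lane prop is within 2 mm of the patch centre, and the other props and beaker haven't moved. Handing in.

```bash
python3 -c "
from cell import arm
print(arm.close_job())"
```

```text
the job is handed in; nothing more can be done
None
```

I handed the job in at about 25 s of the 72 s allowed: the prop stands on the bare patch within about 2 mm of its centre, and the tile was pushed by its edges only, home against the back stop with a final push of about 7 N; the other props and the beaker measured unmoved, I did not re-measure the loaded green tile, and no verdict was returned.

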